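Free the pointer of the smallest gauge

TASK

Free the sticking pointer of the smallest of the four gauges: gently press down the plunger on top of it with the fingertips, keep it down for two seconds, then let it spring back up and withdraw. Do not touch the other three gauges, do not pick anything up, and leave the valve, the plug and the capsule holder where they are.

Things in the scene. Friction and masses are not known exactly. Their poses are not given: they have to be found in the camera images.
- stand: dark hardwood slotted stand, fixed to the bench: 90 (x) x 430 (y) x 35 mm high, four slots in a row along its y axis, 104 mm apart, each 25 mm deep; origin at the centre of its underside, z up
- gauge_small: the SMALLEST of four gauges: round dark steel case, 64 mm in diameter, 40 mm thick (axis = its x, level; dial to +x), standing loose by a brass foot (20 x 40 mm) in any one of the slots. Origin: centre of the foot's underside, 10 mm above the bench; z up. Case top 91 mm above the origin; on it a boss (22 mm wide, 6 mm high), then the plunger. About 280 g
- plunger_small (a joint): spring plunger on top of the 64 mm gauge, m: 0 is up (at rest), 0.008 is fully down; it moves straight down, takes about 2 N to start and 5 N fully down, and springs back by itself
- top_small (a point): centre of the top face of the 64 mm gauge's plunger: a flat steel button 20 mm in diameter, its top 111 mm above the gauge's origin (121 mm above the bench) at rest; moves down with it
- gauge_medium: one of four gauges: round dark steel case, 84 mm in diameter, 40 mm thick (axis = its x, level; dial to +x), standing loose by a brass foot (20 x 40 mm) in any one of the slots. Origin: centre of the foot's underside, 10 mm above the bench; z up. Case top 111 mm above the origin; on it a boss (22 mm wide, 6 mm high), then the plunger. About 420 g
- plunger_medium (a joint): spring plunger on top of the 84 mm gauge, m: 0 is up (at rest), 0.008 is fully down; it moves straight down, takes about 2 N to start and 5 N fully down, and springs back by itself
- top_medium (a point): centre of the top face of the 84 mm gauge's plunger: a flat steel button 20 mm in diameter, its top 131 mm above the gauge's origin (141 mm above the bench) at rest; moves down with it
- gauge_large: one of four gauges: round dark steel case, 92 mm in diameter, 40 mm thick (axis = its x, level; dial to +x), standing loose by a brass foot (20 x 40 mm) in any one of the slots. Origin: centre of the foot's underside, 10 mm above the bench; z up. Case top 119 mm above the origin; on it a boss (22 mm wide, 6 mm high), then the plunger. About 500 g
- plunger_large (a joint): spring plunger on top of the 92 mm gauge, m: 0 is up (at rest), 0.008 is fully down; it moves straight down, takes about 2 N to start and 5 N fully down, and springs back by itself
- top_large (a point): centre of the top face of the 92 mm gauge's plunger: a flat steel button 20 mm in diameter, its top 139 mm above the gauge's origin (149 mm above the bench) at rest; moves down with it
- gauge_largest: one of four gauges: round dark steel case, 100 mm in diameter, 40 mm thick (axis = its x, level; dial to +x), standing loose by a brass foot (20 x 40 mm) in any one of the slots. Origin: centre of the foot's underside, 10 mm above the bench; z up. Case top 127 mm above the origin; on it a boss (22 mm wide, 6 mm high), then the plunger. About 600 g
- plunger_largest (a joint): spring plunger on top of the 100 mm gauge, m: 0 is up (at rest), 0.008 is fully down; it moves straight down, takes about 2 N to start and 5 N fully down, and springs back by itself
- top_largest (a point): centre of the top face of the 100 mm gauge's plunger: a flat steel button 20 mm in diameter, its top 147 mm above the gauge's origin (157 mm above the bench) at rest; moves down with it
- valve: brass shutoff valve lying loose on the bench, 70 mm long (x), with a steel lever handle reaching 59 mm to +x of its origin, 52 mm high; origin at its underside centre
- plug: steel blanking plug standing loose on its 30 mm head, 32 mm high; origin at its underside centre
- capsule_holder: white ceramic capsule holder, an open round cup 56 mm in diameter, 34 mm high, loose on the bench; origin at its underside centre

How it is judged:
By the outcome, as a careful person would: the job done as asked, in the order asked, and still so for the second after the job is handed in, with the robot touching nothing.
It also fails if it takes over 35 s, if anything falls off the work surface, if the arm or the gripper's body presses on something with over 40 N, if the wrist force passes 120 N, or if a joint passes its speed limit or range.

ROBOT

A 6-joint arm with a two-finger parallel gripper is mounted at the origin on the work surface. World frame = base frame: x ahead of the robot, y to its left, z up, the work surface at z = 0. Lengths are in m, angles in rad, forces in N, time in s.
With the tool pointing down it reaches from about 0.35 to 0.775 m from the base axis. Payload 7.3 kg.
Tool frame: the origin (TCP) lies on the front face of the gripper's body, between the roots of the fingers; the fingertips stand ahead of it and the grasp point (between the pads) lies 47 mm ahead of it (finger_overhang is the z of the fingertips in the tool frame, in m); z points along the fingers, y is the line along which they close (so a half turn about z gives the same grasp; the last joint's range is limited). The gripper opens to 92 mm and grips with 3 to 60 N. Pads are 19 mm wide; open, the fingers measure 130 mm over their backs; the gripper's body (75 mm by 190 mm) begins 47 mm behind the grasp point.
Start: joints at [-1.442, 0.342, 1.524, -0, 1.275, -0.146], TCP at [0.142, -0.505, 0.292] pointing down, gripper open.
Joint ranges: [-2.53, 2.53], [-0.77, 2.02], [0.04, 2.7], [-1, 4.14], [0.28, 2.66], [-3.11, 3.11]. Speed limits (rad/s): [2.57, 2.57, 3.14, 3.14, 3.14, 3.14].

INTERFACE

Orientations are given as [roll, pitch, yaw] about the fixed x, y, z axes, in that order (R = Rz(yaw) Ry(pitch) Rx(roll)).
In Python, from cell import * gives the robot as it stands. The module is installed in compiled form; this text tells all that it offers.
- The arm moves only by the tool arm_command, never from a script. Its argument "series" is a list of rows, each an object of numbers: "x", "y", "z": the shift along the tool's x, y, z in mm; "rx", "ry", "rz": the turn, a rotation vector about the tool's x, y, z in degrees. A call has 1 to 20 rows; each row is the pose to reach, as a shift and turn from the pose commanded when the call began, along the tool's axes at that moment; what a row does not reach only later rows make up. A row lasts 1/10 s, in which the tool goes at most 50 mm and 8.59 degrees, less where a joint would pass 70% of its speed; a pose out of reach is approached as far as the arm can. A call with a gripper value outside its range is refused whole. "hand" is the finger opening in mm, from 0 to 91.8, set as the call begins (left out, the last holds). The fingers move at their own pace and stop on an object; "squeeze" is the grip in N (left out, the last holds). Time passes only in rows, so rows that repeat a pose let the fingers close. It gives the time, the measured TCP pose, the force, the opening and the grip force at its end, in the units of the state.
- observe(): the state, without advancing time (a new reading comes with each control period).
- read_camera(name): name is "side" or "top"; returns a dict with "pixels" (400x640x3 uint8, blue, green, red), "K" (3x3 intrinsics, pixels), "rvec" (rotation vector, rad) and "tvec" (3), from world to camera coordinates, as OpenCV has them. Camera axes: x right, y down, z forward; pixel columns grow to the right and rows downward; lengths in m; the calibration is good to about 2 mm. A picture is of the moment at which its call begins. There is no depth.
- hand_in(): hands the job in; it is judged then, once.
Trained networks look in a picture, given as the dict that the camera call returned (one of the last four; its "shot" number tells which), for a name from the list of things; names that differ only in an ending like _2 or _b are one class to them, and where a whole thing is asked for, a point or a joint stands for the part that bears it (a point fixed in the world has none). Each returns a list of dicts, best first, with "confidence" (0 to 1); they miss things now and then, are a little off and sometimes report something else, mostly with a low value. They report only what shows in the picture. A call takes as long as a camera call.
- boxes_of(picture, query): "point" ([x, y, z] in m, in world coordinates, good to about 4 mm: the middle of the surface that is visible of it).
- trace(picture, query): "pixels" (400x640 bool, what is visible of it).
- mark_of(picture, query): "point" ([x, y, z] in m, in world coordinates, good to about 4 mm: a listed point, or the origin of a listed thing).
The state is a dict: "time": time; "qpos": joint angles; "qvel": joint speeds; "joint_efforts": joint torques, N m; "tool_pos": TCP position; "tool_rot": TCP orientation; "contact_force": force on the tool from outside, world axes, zero at the start; "torque": the same for the moment, N m; "opening": finger opening in m; "grip_force": force on a finger pad.
Only numpy, scipy, OpenCV 4.12 (cv2) and the standard library are available. Lean on these libraries where they do the work, as an engineer would, in place of code of your own. Each camera call takes 0.05 s, during which the arm holds its last target. There are 200 camera calls.

## Working session

There is one attempt and no reset: what is moved stays moved. The work goes in short steps, Python scripts to look and compute and a tool call to move; the robot and the scene stay as the last step left them, time stands still between calls to the robot, and variables do not carry over. Pictures are saved under pics/ and viewed, at most 10 in all, crops included, and the job is handed in when it is done.

Besides the shell and the picture viewer there is one more tool, called by a JSON object that holds its "op" and its "data", one argument or row to a line. arm_command: Moves the arm, as the interface text tells. Its arguments: {"type":"object","properties":{"series":{"type":"array"},"hand":{"type":"number"},"squeeze":{"type":"number"}},"required":["series"]}

```bash
mkdir -p pics; python3 - <<'E'
from cell import *
import cv2,numpy as np
s=observe()
print({k:np.round(v,3) for k,v in s.items()}, finger_overhang if 'finger_overhang' in globals() else None)
for n in("top","side"):
    p=read_camera(n); cv2.imwrite(f"pics/{n}0.png",p["pixels"])
    for q in("top_small","top_medium","top_large","top_largest","gauge_small","stand"):
        print(n,q,[(np.round(d["point"],3),round(d["confidence"],2)) for d in mark_of(p,q)[:3]])
E
```

```text
{'time': np.float64(0.0), 'qpos': array([-1.442,  0.343,  1.525,  0.   ,  1.275, -0.146]), 'qvel': array([-0.   ,  0.   , -0.001,  0.002,  0.001, -0.001]), 'joint_efforts': array([ 2.0000e-03, -4.3124e+01, -2.4422e+01,  7.2000e-02,  5.6000e-02,
       -0.0000e+00]), 'tool_pos': array([ 0.142, -0.505,  0.292]), 'tool_rot': array([-3.14 , -0.   ,  0.275]), 'contact_force': array([0.22 , 0.027, 0.379]), 'torque': array([-0.016, -0.046,  0.001]), 'grip_force': np.float64(0.0), 'opening': np.float64(0.092)} 0.0655
top top_small [(array([ 0.552, -0.029,  0.122]), 0.59), (array([ 0.563, -0.085, -0.   ]), 0.49)]
top top_medium [(array([0.528, 0.067, 0.012]), 0.66), (array([ 0.571, -0.133,  0.144]), 0.63)]
top top_large [(array([ 0.595, -0.236,  0.152]), 0.53)]
top top_largest [(array([0.528, 0.069, 0.161]), 0.63), (array([ 0.554, -0.032,  0.015]), 0.3)]
top gauge_small [(array([ 0.554, -0.033,  0.013]), 0.96)]
top stand [(array([ 0.567, -0.089,  0.003]), 0.62)]
side top_small [(array([ 0.555, -0.028,  0.121]), 0.61)]
side top_medium [(array([ 0.573, -0.129,  0.146]), 0.64)]
side top_large [(array([ 0.594, -0.233,  0.148]), 0.64)]
side top_largest [(array([0.532, 0.069, 0.156]), 0.63)]
side gauge_small [(array([ 0.551, -0.035,  0.014]), 0.56), (array([ 0.564, -0.08 ,  0.001]), 0.22)]
side stand [(array([ 0.597, -0.235,  0.013]), 0.66), (array([ 0.564, -0.077, -0.001]), 0.64), (array([ 0.554, -0.037,  0.015]), 0.54)]
```

View pics/top0.png

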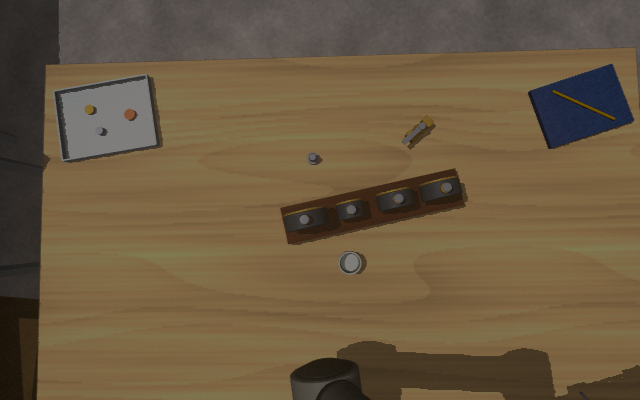

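View pics/side0.png

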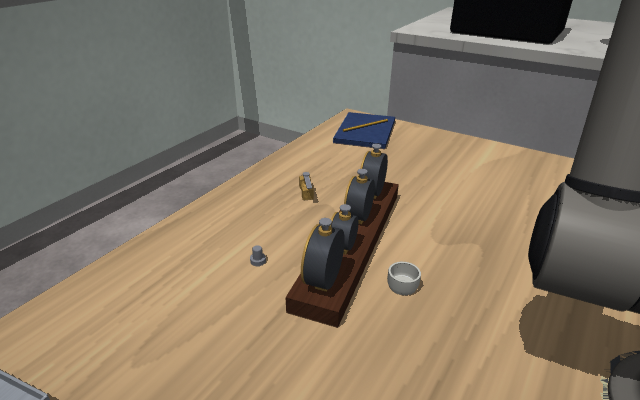

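The top view shows the plungers at about (304,220) largest, (351,210) small, (398,199) medium and (447,188) large. The side view shows the small one at (345,211), second from the near end. I'll triangulate the button and check that against the networks.

```bash
cat > tri.py <<'E'
from cell import *
import cv2,numpy as np
from scipy.spatial.transform import Rotation as R
def shots(): return {n:read_camera(n) for n in("top","side")}
def P(p): return p["K"]@np.c_[cv2.Rodrigues(np.array(p["rvec"],float))[0],np.ravel(p["tvec"])]
def tri(a,b,ua,ub):
    X=cv2.triangulatePoints(P(a),P(b),np.array(ua,float).reshape(2,1),np.array(ub,float).reshape(2,1)).ravel(); return X[:3]/X[3]
def proj(p,X): return cv2.projectPoints(np.array([X],float),np.array(p["rvec"],float),np.array(p["tvec"],float),p["K"],None)[0].ravel()
E
python3 - <<'E'
from tri import *
L=[]
for i in range(4):
    s=shots()
    for n in s:
        for d in mark_of(s[n],"top_small")[:1]: L.append(d["point"]); print(n,np.round(d["point"],4))
m=np.median(L,0); print("median",m)
for n in s:
    u=proj(s[n],m); print(n,"reproj",u)
    c=s[n]["pixels"][int(u[1])-15:int(u[1])+25,int(u[0])-25:int(u[0])+25]
    cv2.imwrite(f"pics/c_{n}.png",cv2.resize(c,None,fx=8,fy=8,interpolation=0)); print("crop origin",int(u[0])-25,int(u[1])-15)
st=observe(); Rt=R.from_euler("xyz",st["tool_rot"])
print("shift mm",1000*Rt.inv().apply(np.array([m[0],m[1],st["tool_pos"][2]])-st["tool_pos"]))
a=cv2.imread("pics/c_top.png");b=cv2.imread("pics/c_side.png");cv2.imwrite("pics/c_both.png",np.hstack([a,b]))
E
```

```text
top [ 0.5501 -0.0307  0.1217]
side [ 0.4292 -0.0283  0.0018]
top [ 0.5519 -0.0306  0.1198]
side [ 0.5573 -0.0287  0.1211]
top [ 0.5519 -0.0293  0.1218]
top [ 0.5499 -0.0306  0.1196]
side [ 0.5588 -0.0318  0.1186]
median [ 0.5519 -0.0306  0.1198]
top reproj [350.17382791 208.81750246]
crop origin 325 193
side reproj [344.80809181 208.27483889]
crop origin 319 193
shift mm [ 5.22840971e+02 -3.45800709e+02 -1.97543737e-02]
```

View pics/c_both.png

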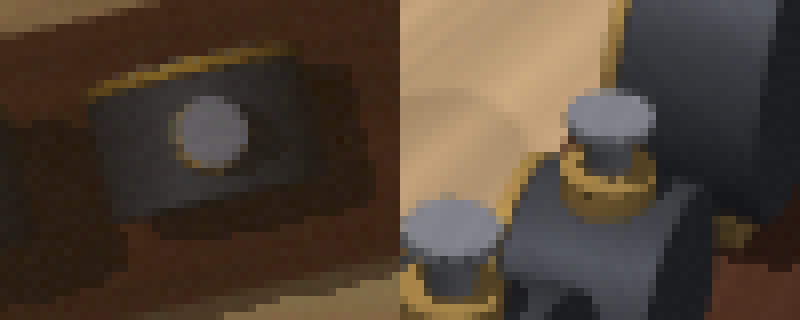

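The crops show the small gauge's button top at about (350.9, 209.0) in the top view and (345.0, 206.0) in the side view. The lower-left button in the side crop belongs to the largest gauge.

```bash
python3 - <<'E'
from tri import *
s=shots(); X=tri(s["top"],s["side"],(350.9,209.0),(345.0,206.0)); print(X, [proj(s[n],X) for n in s])
g=np.array([.553,-.0303,.121]); print([proj(s[n],g) for n in s])
for n in s:
  for q in("plunger_small","gauge_small"):
    d=trace(s[n],q)
    if d:
      v,u=np.nonzero(d[0]["pixels"]); print(n,q,len(u),u.mean(),v.mean(),u.min(),u.max(),v.min(),v.max(),d[0]["confidence"])
st=observe(); Rt=R.from_euler("xyz",st["tool_rot"])
for t in (X,g): print("shift mm",1000*Rt.inv().apply(np.array([t[0],t[1],st["tool_pos"][2]])-st["tool_pos"]))
E
```

```text
[ 0.55178118 -0.03178908  0.12388448] [array([350.77664685, 208.76928617]), array([345.29828832, 206.024281  ])]
[array([350.04371297, 208.29317145]), array([344.20483385, 207.59054168])]
top gauge_small 495 349.9434343434343 208.84646464646465 336 364 198 220 0.68
side plunger_small 87 325.4367816091954 222.816091954023 320 331 218 228 0.65
side gauge_small 722 346.0498614958449 225.6274238227147 331 358 204 253 0.79
shift mm [ 5.22438443e+02 -3.44678108e+02 -3.97726071e-02]
shift mm [ 5.24015599e+02 -3.45780585e+02 -3.98976073e-02]
```

{"op": "arm_command", "data": {
  "series": [
    {"x":10,"y":-7,"rz":-2},
    {"x":35,"y":-23,"rz":-6},
    {"x":68,"y":-45,"rz":-11},
    {"x":102,"y":-67,"rz":-17},
    {"x":136,"y":-90,"rz":-22},
    {"x":170,"y":-112,"rz":-28},
    {"x":204,"y":-135,"rz":-34},
    {"x":238,"y":-157,"rz":-39},
    {"x":272,"y":-179,"rz":-45},
    {"x":306,"y":-202,"rz":-50},
    {"x":340,"y":-224,"rz":-56},
    {"x":374,"y":-247,"rz":-62},
    {"x":408,"y":-269,"rz":-67},
    {"x":442,"y":-292,"rz":-73},
    {"x":476,"y":-314,"rz":-78},
    {"x":500,"y":-330,"rz":-82},
    {"x":516,"y":-340,"rz":-85},
    {"x":523,"y":-345,"rz":-86},
    {"x":523,"y":-345,"rz":-86},
    {"x":523,"y":-345,"rz":-86}
  ],
  "hand": 0,
  "squeeze": 10
}}

```text
invalid input
```

{"op": "arm_command", "data": {
  "series": [
    {"x":10,"y":-7,"z":0,"rx":0,"ry":0,"rz":-2},
    {"x":35,"y":-23,"z":0,"rx":0,"ry":0,"rz":-6},
    {"x":68,"y":-45,"z":0,"rx":0,"ry":0,"rz":-11},
    {"x":102,"y":-67,"z":0,"rx":0,"ry":0,"rz":-17},
    {"x":136,"y":-90,"z":0,"rx":0,"ry":0,"rz":-22},
    {"x":170,"y":-112,"z":0,"rx":0,"ry":0,"rz":-28},
    {"x":204,"y":-135,"z":0,"rx":0,"ry":0,"rz":-34},
    {"x":238,"y":-157,"z":0,"rx":0,"ry":0,"rz":-39},
    {"x":272,"y":-179,"z":0,"rx":0,"ry":0,"rz":-45},
    {"x":306,"y":-202,"z":0,"rx":0,"ry":0,"rz":-50},
    {"x":340,"y":-224,"z":0,"rx":0,"ry":0,"rz":-56},
    {"x":374,"y":-247,"z":0,"rx":0,"ry":0,"rz":-62},
    {"x":408,"y":-269,"z":0,"rx":0,"ry":0,"rz":-67},
    {"x":442,"y":-292,"z":0,"rx":0,"ry":0,"rz":-73},
    {"x":476,"y":-314,"z":0,"rx":0,"ry":0,"rz":-78},
    {"x":500,"y":-330,"z":0,"rx":0,"ry":0,"rz":-82},
    {"x":516,"y":-340,"z":0,"rx":0,"ry":0,"rz":-85},
    {"x":523,"y":-345,"z":0,"rx":0,"ry":0,"rz":-86},
    {"x":523,"y":-345,"z":0,"rx":0,"ry":0,"rz":-86},
    {"x":523,"y":-345,"z":0,"rx":0,"ry":0,"rz":-86}
  ],
  "hand": 0,
  "squeeze": 10
}}

```text
time: 3.8
tool_pos: [0.5516, -0.0316, 0.2922]
tool_rot: [-3.141, 0.0, 1.775]
contact_force: [0.3, -1.6, -0.2]
opening: 0.0005
grip_force: 0.0
```

{"op": "arm_command", "data": {
  "series": [
    {"x":0,"y":0,"z":10,"rx":0,"ry":0,"rz":0},
    {"x":0,"y":0,"z":25,"rx":0,"ry":0,"rz":0},
    {"x":0,"y":0,"z":45,"rx":0,"ry":0,"rz":0},
    {"x":0,"y":0,"z":65,"rx":0,"ry":0,"rz":0},
    {"x":0,"y":0,"z":80,"rx":0,"ry":0,"rz":0},
    {"x":0,"y":0,"z":90,"rx":0,"ry":0,"rz":0},
    {"x":0,"y":0,"z":94,"rx":0,"ry":0,"rz":0},
    {"x":0,"y":0,"z":94,"rx":0,"ry":0,"rz":0},
    {"x":0,"y":0,"z":94,"rx":0,"ry":0,"rz":0}
  ]
}}

```text
time: 4.7
tool_pos: [0.5525, -0.0316, 0.1988]
tool_rot: [3.141, 0.001, 1.775]
contact_force: [0.3, 0.4, 0.5]
opening: 0.0005
grip_force: 0.0
```

```bash
python3 - <<'E'
from tri import *
s=shots(); c=s["side"]["pixels"][140:280,250:450]
cv2.imwrite("pics/near.png",cv2.resize(c,None,fx=4,fy=4)); st=observe(); print(st["tool_pos"],st["contact_force"])
tip=np.array(st["tool_pos"])-[0,0,.0655]; print(tip,(proj(s["side"],tip)-[250,140])*4)
E
```

```text
[ 0.55258679 -0.03145431  0.19900401] [0.52654557 0.59862731 0.16882473]
[ 0.55258679 -0.03145431  0.13350401] [380.11105665 245.21368768]
```

View pics/near.png

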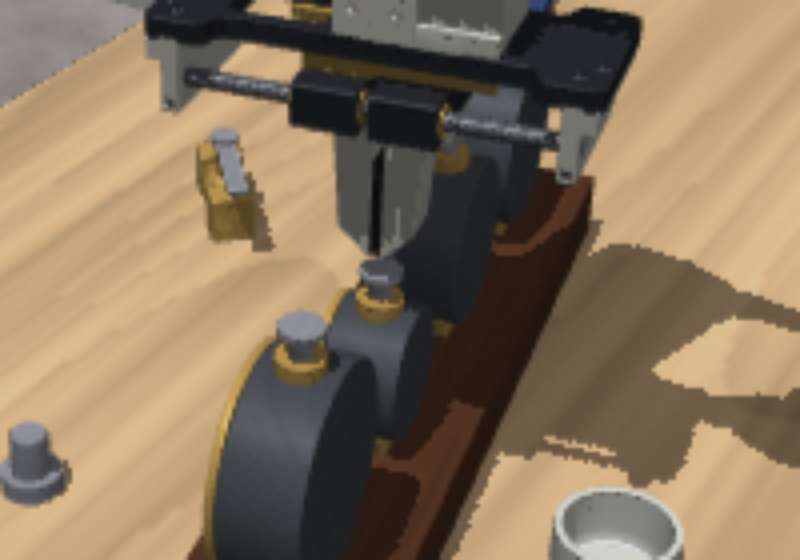

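The side view (crop pixels) shows the closed tips at (376,250), straight above the small button at (382,267), and nothing else is close. Next, a slow descent until contact.

{"op": "arm_command", "data": {
  "series": [
    {"x":0,"y":0,"z":4,"rx":0,"ry":0,"rz":0},
    {"x":0,"y":0,"z":8,"rx":0,"ry":0,"rz":0},
    {"x":0,"y":0,"z":10,"rx":0,"ry":0,"rz":0},
    {"x":0,"y":0,"z":11,"rx":0,"ry":0,"rz":0},
    {"x":0,"y":0,"z":12,"rx":0,"ry":0,"rz":0},
    {"x":0,"y":0,"z":13,"rx":0,"ry":0,"rz":0},
    {"x":0,"y":0,"z":14,"rx":0,"ry":0,"rz":0},
    {"x":0,"y":0,"z":15,"rx":0,"ry":0,"rz":0},
    {"x":0,"y":0,"z":16,"rx":0,"ry":0,"rz":0},
    {"x":0,"y":0,"z":16,"rx":0,"ry":0,"rz":0}
  ]
}}

```text
time: 5.8
tool_pos: [0.5523, -0.0313, 0.1822]
tool_rot: [3.141, 0.0, 1.776]
contact_force: [-0.4, 0.9, 3.9]
opening: 0.0005
grip_force: 1.8
```

```bash
python3 - <<'E'
from tri import *
for i in range(6):
    st=observe(); print(np.round(st["tool_pos"],4),np.round(st["contact_force"],2))
    p=read_camera("side")
c=p["pixels"][150:250,280:420]
cv2.imwrite("pics/touch.png",cv2.resize(c,None,fx=5,fy=5))
E
```

```text
[ 0.5523 -0.0313  0.1822] [-0.41  0.88  3.94]
[ 0.5523 -0.0313  0.1823] [0.37 1.11 2.9 ]
[ 0.5523 -0.0313  0.1823] [0.14 0.07 3.98]
[ 0.5523 -0.0313  0.1823] [-0.38  0.42  3.44]
[ 0.5523 -0.0313  0.1823] [-0.75  1.06  3.42]
[ 0.5523 -0.0313  0.1823] [-0.69  0.21  3.71]
```

View pics/touch.png

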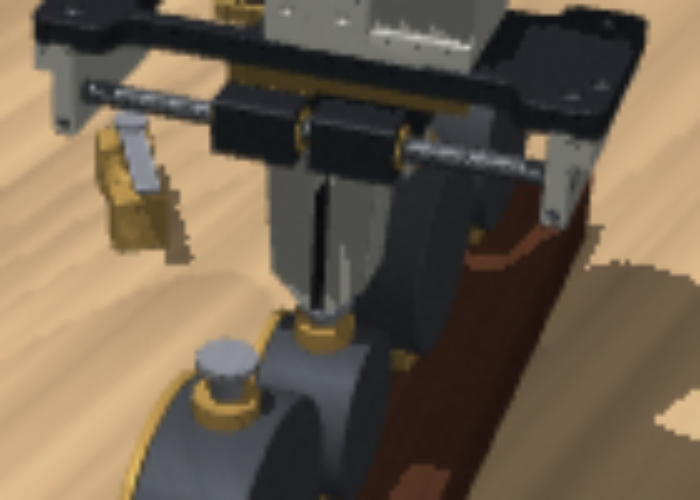

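The tips are on the small plunger. The force of about 3.6 N matches 4.3 mm of travel, so I'll go on to fully down and hold.

{"op": "arm_command", "data": {
  "series": [
    {"x":0,"y":0,"z":1,"rx":0,"ry":0,"rz":0},
    {"x":0,"y":0,"z":2,"rx":0,"ry":0,"rz":0},
    {"x":0,"y":0,"z":3,"rx":0,"ry":0,"rz":0},
    {"x":0,"y":0,"z":3.5,"rx":0,"ry":0,"rz":0},
    {"x":0,"y":0,"z":3.5,"rx":0,"ry":0,"rz":0},
    {"x":0,"y":0,"z":3.5,"rx":0,"ry":0,"rz":0}
  ]
}}

```text
time: 6.7
tool_pos: [0.5523, -0.0314, 0.1788]
tool_rot: [3.141, 0.0, 1.776]
contact_force: [-0.9, 1.1, 5.8]
opening: 0.0006
grip_force: 2.5
```

{"op": "arm_command", "data": {
  "series": [
    {"x":0,"y":0,"z":0.5,"rx":0,"ry":0,"rz":0},
    {"x":0,"y":0,"z":0.5,"rx":0,"ry":0,"rz":0},
    {"x":0,"y":0,"z":0.5,"rx":0,"ry":0,"rz":0},
    {"x":0,"y":0,"z":0.5,"rx":0,"ry":0,"rz":0},
    {"x":0,"y":0,"z":0.5,"rx":0,"ry":0,"rz":0}
  ]
}}

```text
time: 7.2
tool_pos: [0.5525, -0.0314, 0.1787]
tool_rot: [3.141, 0.0, 1.776]
contact_force: [-1.2, 0.8, 7.8]
opening: 0.0005
grip_force: 3.8
```

```bash
python3 - <<'E'
from tri import *
for i in range(6):
    st=observe(); print(np.round(st["tool_pos"],4),np.round(st["contact_force"],2))
    p=read_camera("side")
E
```

```text
[ 0.5525 -0.0314  0.1787] [-1.17  0.82  7.76]
[ 0.5525 -0.0313  0.1787] [-1.24  0.72  6.89]
[ 0.5525 -0.0314  0.1787] [-0.6   0.98  7.75]
[ 0.5525 -0.0314  0.1787] [-0.91  1.25  7.39]
[ 0.5525 -0.0314  0.1788] [-1.25  1.47  8.11]
[ 0.5525 -0.0314  0.1787] [-0.26  1.35  8.02]
```

The force is 7.5 N with no further travel, so the plunger is fully down on its stop. I'll hold for two more seconds.

{"op": "arm_command", "data": {
  "series": [
    {"x":0,"y":0,"z":0,"rx":0,"ry":0,"rz":0},
    {"x":0,"y":0,"z":0,"rx":0,"ry":0,"rz":0},
    {"x":0,"y":0,"z":0,"rx":0,"ry":0,"rz":0},
    {"x":0,"y":0,"z":0,"rx":0,"ry":0,"rz":0},
    {"x":0,"y":0,"z":0,"rx":0,"ry":0,"rz":0},
    {"x":0,"y":0,"z":0,"rx":0,"ry":0,"rz":0},
    {"x":0,"y":0,"z":0,"rx":0,"ry":0,"rz":0},
    {"x":0,"y":0,"z":0,"rx":0,"ry":0,"rz":0},
    {"x":0,"y":0,"z":0,"rx":0,"ry":0,"rz":0},
    {"x":0,"y":0,"z":0,"rx":0,"ry":0,"rz":0},
    {"x":0,"y":0,"z":0,"rx":0,"ry":0,"rz":0},
    {"x":0,"y":0,"z":0,"rx":0,"ry":0,"rz":0},
    {"x":0,"y":0,"z":0,"rx":0,"ry":0,"rz":0},
    {"x":0,"y":0,"z":0,"rx":0,"ry":0,"rz":0},
    {"x":0,"y":0,"z":0,"rx":0,"ry":0,"rz":0},
    {"x":0,"y":0,"z":0,"rx":0,"ry":0,"rz":0},
    {"x":0,"y":0,"z":0,"rx":0,"ry":0,"rz":0},
    {"x":0,"y":0,"z":0,"rx":0,"ry":0,"rz":0},
    {"x":0,"y":0,"z":0,"rx":0,"ry":0,"rz":0},
    {"x":0,"y":0,"z":0,"rx":0,"ry":0,"rz":0}
  ]
}}

```text
time: 9.5
tool_pos: [0.5525, -0.0313, 0.1788]
tool_rot: [3.141, 0.0, 1.776]
contact_force: [-0.2, 1.3, 8.1]
opening: 0.0004
grip_force: 3.8
```

{"op": "arm_command", "data": {
  "series": [
    {"x":0,"y":0,"z":-2,"rx":0,"ry":0,"rz":0},
    {"x":0,"y":0,"z":-4,"rx":0,"ry":0,"rz":0},
    {"x":0,"y":0,"z":-6,"rx":0,"ry":0,"rz":0},
    {"x":0,"y":0,"z":-8,"rx":0,"ry":0,"rz":0},
    {"x":0,"y":0,"z":-10,"rx":0,"ry":0,"rz":0},
    {"x":0,"y":0,"z":-15,"rx":0,"ry":0,"rz":0},
    {"x":0,"y":0,"z":-25,"rx":0,"ry":0,"rz":0},
    {"x":0,"y":0,"z":-45,"rx":0,"ry":0,"rz":0},
    {"x":0,"y":0,"z":-65,"rx":0,"ry":0,"rz":0},
    {"x":0,"y":0,"z":-90,"rx":0,"ry":0,"rz":0},
    {"x":0,"y":0,"z":-110,"rx":0,"ry":0,"rz":0},
    {"x":0,"y":0,"z":-120,"rx":0,"ry":0,"rz":0},
    {"x":0,"y":0,"z":-120,"rx":0,"ry":0,"rz":0},
    {"x":0,"y":0,"z":-120,"rx":0,"ry":0,"rz":0}
  ]
}}

```text
time: 10.9
tool_pos: [0.5519, -0.0313, 0.2975]
tool_rot: [-3.141, -0.0, 1.776]
contact_force: [-1.2, 1.3, -0.3]
opening: 0.0004
grip_force: 0.0
```

```bash
python3 - <<'E'
from tri import *
p=read_camera("side"); st=observe(); print(st["time"],np.round(st["tool_pos"],4),np.round(st["contact_force"],2),np.abs(st["qvel"]).max())
cv2.imwrite("pics/after.png",cv2.resize(p["pixels"][140:280,250:450],None,fx=4,fy=4))
E
```

```text
10.95 [ 0.5518 -0.0313  0.2971] [-0.63 -0.36 -1.16] 0.00735764224330359
```

View pics/after.png

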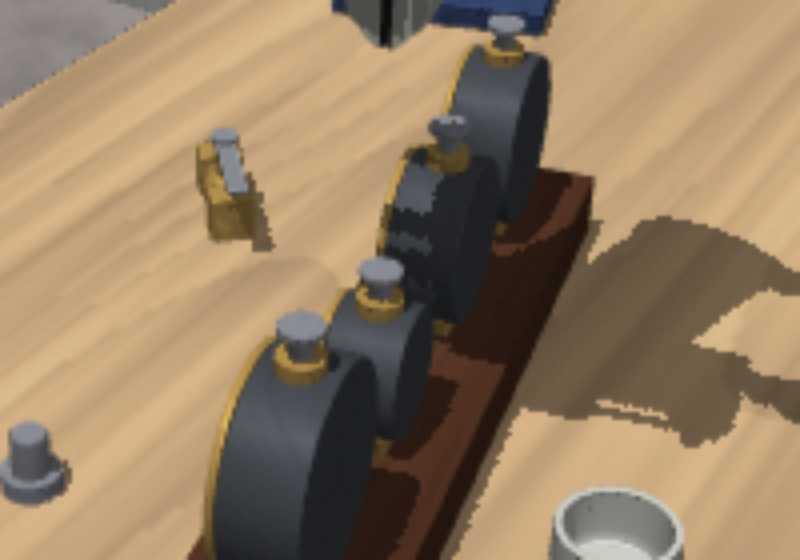

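The small plunger is back up with its top at (382,267), the same pixel as before the press. The other gauges, valve, plug and holder look unmoved, and the tips are well clear at (390,40).

```bash
python3 -c "
from cell import *
print(hand_in())"
```

```text
the job is handed in; nothing more can be done
None
```

I pressed the smallest gauge's plunger fully down at about 8 N and held it for over 2 s. It sprang back up, the arm withdrew without touching anything else, and I handed the job in at about 11 s; no verdict was returned.

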